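Empty the scoop tray into the bin and stack it on the empties

TASK

Take the scoop tray with the three bearing blocks on it and tip it low over the big open bin, so that all three slide off its open end into the bin, without touching the blocks with the fingers. Then add the empty tray, square and handle over handle, to the pile of empty trays in the cradle: nobody has counted the pile, so lower the tray gently until it rests on it, only then let go, and draw the hand clear. Leave the other things on the bench where they are.

Things in the scene. Friction and masses are not known exactly. Their poses are not given: they have to be found in the camera images.
- tray: Loose steel scoop tray, 160 mm long (x), 130 wide (y), 34 high, 0.2 kg empty. Origin: centre of underside, z up. Floor 4 mm thick; 3 mm walls at both long sides and the rear (-x); front (+x) open, flush with the floor. Wall tops are folded inward as a flat rim 18 mm wide, on which another tray can stand. Bow handle behind the rear wall (see tray_grip).
- tray_grip (a point): Centre of the tray's handle bar, 127 mm behind (-x) the tray's centre, 21 mm above its underside. Straight black bar along y: 14 mm thick (x), 96 mm long, from 10 to 32 mm above the underside. 40 mm free between bar and rear wall, between two arms at y = +-42 mm: have the gripper about 42 mm open for it, fingertips about 6 mm above the bench.
- tray_lip (a point): Middle of the tray's open front edge, on the floor's upper face: 80 mm ahead of the tray's centre, 4 mm above its underside. The blocks begin to slide over it when the tray is tipped some 17 to 27 degrees; 40 to 45 degrees empties it.
- block1: Loose cast pillow-block bearing lying on its face in the tray, 70 mm long (x), 38 mm (y), 18 mm thick (z), about 0.07 kg. Origin: centre of its underside as it lies.
- block2: Another such block in the tray.
- block3: The third such block in the tray.
- bin: Big blue open stacking bin, fixed, 300 mm long (x), 200 wide (y), walls and floor 4 mm. Origin: centre of underside, z up. Sides and rear wall (+x) 125 mm high; from x = -60 mm the sides slope down to the 60 mm front wall (-x, towards the robot). A few such blocks lie in it already. It stands left or right of the tray, the cradle on the other side.
- cradle: Low grey sheet-steel cradle, fixed, sides 45 mm high, 158 mm wide (y), from x = -85 to +105 mm, open at the handle end (-x). In it stands, firmly, the pile of empty trays, all like the tray and lying alike, handles to -x. Origin: under the pile's centre, on the bench. The pile's height is not told: the flat rim of its top tray is 60 to 107 mm above the bench.
- pile_centre (a point): The point on the bench under the centre of the piled trays (z says nothing of the pile's height).
- pile_handle (a point): The point on the bench under the grip bars of the piled trays, 127 mm from pile_centre along the cradle's -x.
- castor_wheel: Bystander: rubber-tyred wheel lying flat, 100 mm across, 32 mm thick. Origin: centre of its underside.
- spanner: Bystander: open-ended steel spanner, 190 mm, lying near the robot.
- nut_driver: Bystander: T-handle socket driver, 173 mm, lying near the robot. Origin: at the handle.
- grease_jar: Bystander: jar, 72 mm across, 85 mm high, standing.
Mind the look-alikes: they are no part of the job. Leave any brown, green or purple look-alike of the block1 alone.

How it is judged:
By the outcome, as a careful person would: the job done as asked, in the order asked, and still so for the second after the job is handed in, with the robot touching nothing.
It also fails if it takes over 58 s, if anything falls off the work surface, if the arm or the gripper's body presses on something with over 40 N, if the wrist force passes 120 N, or if a joint passes its speed limit or range.

ROBOT

A 6-joint arm with a two-finger parallel gripper is mounted at the origin on the work surface. World frame = base frame: x ahead of the robot, y to its left, z up, the work surface at z = 0. Lengths are in mm, angles in rad, forces in N, time in s.
With the tool pointing down it reaches from about 350 to 975 mm from the base axis. Payload 7.1 kg.
Tool frame: the origin (TCP) lies on the centre line of the jaws, within the pads' length; the fingertips stand 17 mm ahead of it and the grasp point (between the pads) lies 2 mm behind it (tip_extent is the distance from the TCP to the fingertips, in mm); z points along the fingers, y is the line along which they close (so a half turn about z gives the same grasp; the last joint's range is limited). The gripper opens to 88 mm and grips with 3 to 60 N. Pads are 20 mm wide; open, the fingers measure 115 mm over their backs; the gripper's body (75 mm by 178 mm) begins 61 mm behind the grasp point.
Start: joints at [1.251, 0.423, 1.63, -0, 1.089, -0.019], TCP at [185.146, 596.93, 239.675] pointing down, gripper open.
Joint ranges: [-3, 3], [-0.9, 2.11], [0.09, 2.58], [-1.31, 4.45], [0.11, 2.69], [-2.54, 2.54]. Speed limits (rad/s): [2.39, 2.39, 3.01, 3.14, 3.14, 3.14].

INTERFACE

Orientations are given as a rotation vector (axis times angle).
In Python, from workcell import get_obs, get_image, camera_model, close_job, look_for, outline_of, pinpoint, tip_extent gives the robot as it stands.
- The arm moves only by the shell command python3 -m jog 'ROWS'. ROWS is text: rows parted by semicolons, each of 7 numbers parted by spaces: the shift along the tool's x, y, z as a fraction of full scale, then the turn, a rotation vector about the tool's x, y, z as a fraction of full scale, then the closure, from -1 (fully open) to 1 (shut). A call has 1 to 8 rows; each row is the pose to reach, as a shift and turn from the pose commanded when the call began, along the tool's axes at that moment; what a row does not reach only later rows make up. Full scale, the value 1, is 0.2 m for a shift and 30 degrees for a turn. A row lasts 1/10 s, in which the tool goes at most 50 mm and 8.59 degrees, less where a joint would pass 70% of its speed; a pose out of reach is approached as far as the arm can. A call with a number of a shift or a turn outside -1 to 1 is refused whole. A call with a gripper value outside its range is refused whole. The fingers move at their own pace and stop on an object; the grip force is fixed at half the most. Time passes only in rows, so rows that repeat a pose let the fingers close. It gives the time, the measured TCP pose, the force, the opening and the grip force at its end, in the units of the state.
- get_obs(): the state, without advancing time (a new reading comes with each control period).
- get_image(name): name is "scene" or "top" or "wrist"; returns the picture (400x640x3 uint8, red, green, blue); there is no depth.
- camera_model(name): a dict with "fx", "fy", "cx", "cy" (pixels), "origin" and "orientation" of the camera in the world; the wrist camera has in their place "tool_from_camera" (4x4, takes a point from camera to tool coordinates, whose origin is the TCP and whose axes are the flange's). Camera axes: x right, y down, z forward; pixel columns grow to the right and rows downward; lengths in mm; the calibration is good to about 2 mm. The wrist camera is an equidistant fisheye: a pixel r from the principal point sees the ray r / f radians off the axis. A picture is of the moment at which its call begins: read the wrist's pose just before it. camera_model takes no time and is no camera call.
- close_job(): hands the job in; it is judged then, once.
Trained networks look in the newest picture that a camera, given by its name, has taken for a name from the list of things; names that differ only in an ending like _2 or _b are one class to them, and where a whole thing is asked for, a point or a joint stands for the part that bears it (a point fixed in the world has none). Each returns a list of dicts, best first, with "confidence" (0 to 1); they miss things now and then, are a little off and sometimes report something else, mostly with a low value. They report only what shows in the picture. A call takes as long as a camera call. They do not tell look-alikes from the thing itself.
- look_for(target, camera): "xyz" ([x, y, z] in mm, in the coordinates of the camera as it stood for that picture, good to about 4 mm: the middle of the surface that is visible of it).
- outline_of(target, camera): "mask" (400x640 bool, what is visible of it).
- pinpoint(target, camera): "xyz" ([x, y, z] in mm, in the coordinates of the camera as it stood for that picture, good to about 4 mm: a listed point, or the origin of a listed thing).
The state is a dict: "t": time; "qpos": joint angles; "qvel": joint speeds; "joint_torque": joint torques, N m; "ee_pos": TCP position; "orientation": TCP orientation; "ft_force": force on the tool from outside, world axes, zero at the start; "moment": the same for the moment, N m; "width": finger opening in mm; "grasp_force": force on a finger pad.
Only numpy, scipy, OpenCV 4.12 (cv2) and the standard library are available. Lean on these libraries where they do the work, as an engineer would, in place of code of your own. Each camera call takes 0.05 s, during which the arm holds its last target. There are 200 camera calls.

## Working session

There is one attempt and no reset: what is moved stays moved. The work goes in short steps, Python scripts to look and compute and a shell command to move; the robot and the scene stay as the last step left them, time stands still between calls to the robot, and variables do not carry over. Pictures are saved under pics/ and viewed, at most 10 in all, crops included, and the job is handed in when it is done.

```bash
mkdir -p pics
cat > h.py <<'E'
import numpy as np, cv2
from scipy.spatial.transform import Rotation as R
from workcell import *
def T(cam):
    m=camera_model(cam)
    M=np.eye(4)
    if cam=='wrist':
        o=get_obs(); M[:3,:3]=R.from_rotvec(o['orientation']).as_matrix(); M[:3,3]=o['ee_pos']
        return M@np.array(m['tool_from_camera'])
    q=np.array(m['orientation'])
    M[:3,:3]=q if q.shape==(3,3) else R.from_rotvec(q).as_matrix(); M[:3,3]=m['origin']
    return M
def w(M,p): return (M@np.r_[p,1])[:3].round(1)
E
python3 - <<'E'
from h import *
print(camera_model('scene'),camera_model('top'))
print(get_obs())
for c in ['scene','top']:
    im=get_image(c); cv2.imwrite(f'pics/{c}0.png',im[:,:,::-1]); M=T(c)
    for n in ['tray_grip','tray_lip','tray','block1','bin','cradle','pile_centre','pile_handle','castor_wheel','grease_jar']:
        try: print(c,n,[(w(M,d['xyz']).tolist(),round(d['confidence'],2)) for d in pinpoint(n,c)[:5]])
        except Exception as e: print(n,e)
E
```

```text
{'fx': 405.8491471074742, 'fy': 405.8491471074742, 'cx': 319.18619736489404, 'cy': 196.1056961921925, 'origin': array([1201.85492717,  125.47957472,  651.20756361]), 'orientation': array([-1.56760094, -1.94192625,  0.83853788])} {'fx': 362.7925345643341, 'fy': 362.7925345643341, 'cx': 314.6212380437866, 'cy': 201.53108421769323, 'origin': array([485.76272804,  -2.46749429, 904.66570948]), 'orientation': array([-2.14387258,  2.20455794, -0.12026761])}
{'t': 0.0, 'qpos': array([ 1.25102120e+00,  4.23847744e-01,  1.63068362e+00, -6.13722274e-06,
        1.08860813e+00, -1.90044910e-02]), 'qvel': array([ 2.07424463e-03, -6.36229502e-05,  9.66295487e-04, -3.30940893e-04,
       -1.33241888e-03,  1.70468385e-04]), 'joint_torque': array([-2.14808904e-03, -5.44623542e+01, -2.73673546e+01,  6.42687175e-02,
        2.26983998e-02, -1.20529776e-04]), 'ee_pos': array([184.9723791 , 596.44338535, 238.8998796 ]), 'orientation': array([-4.70627791e-01, -3.10588207e+00,  2.39624028e-03]), 'ft_force': array([-0.13096866, -0.28647003,  0.99839196]), 'moment': array([-0.05221733,  0.01445312,  0.037002
[... 624 characters left out ...]
0.2], 0.32)]
scene grease_jar [([784.3, -162.2, -3.5], 0.96), ([579.9, 358.5, 1.5], 0.65), ([348.9, 255.0, 0.1], 0.6)]
top tray_grip []
top tray_lip [([687.6, -14.6, 9.3], 0.91), ([581.6, 14.9, 0.8], 0.48)]
top tray [([605.3, -15.3, 1.8], 0.82)]
top block1 [([580.1, 18.0, 2.2], 0.84), ([558.8, -171.7, -0.4], 0.67), ([689.3, 176.8, -0.8], 0.63), ([654.1, -4.7, 6.4], 0.61), ([580.7, -40.5, 6.4], 0.6)]
top bin [([592.9, -355.8, -2.6], 0.6)]
top cradle [([580.4, 358.6, 0.7], 0.74)]
top pile_centre [([589.7, -353.8, -2.3], 0.17)]
top pile_handle [([456.0, 357.1, 4.5], 0.95), ([589.6, -358.7, -1.9], 0.51)]
top castor_wheel [([788.7, 36.8, 1.4], 0.93)]
top grease_jar [([787.0, -169.5, -2.0], 0.97)]
```

```bash
ls pics
```

```text
scene0.png
top0.png
```

View pics/scene0.png

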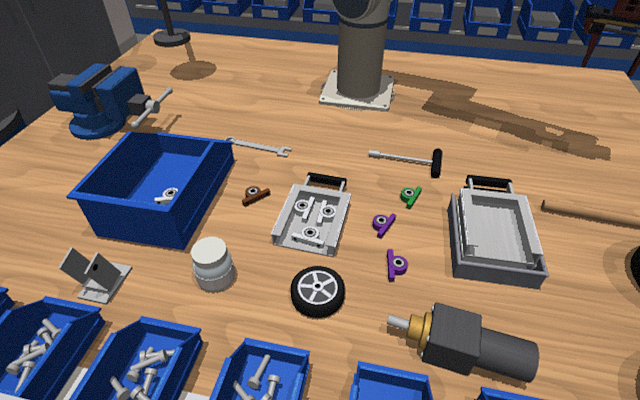

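View pics/top0.png

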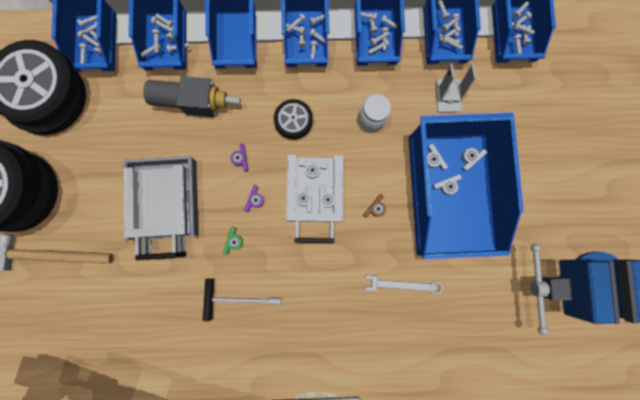

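The scene view shows the tray at about (310,215), its black handle at (327,182), the bin at (155,185), and the cradle with its pile at (495,235). In the top view the tray is at (315,190), the cradle at (160,195) and the bin at (467,185). The networks agree with both pictures. Next I'll look at the pile and the tray from close by with the wrist camera.

```bash
cat >> h.py <<'E'
def down(yaw, tip=0):
    """tool down, tool y along world heading yaw (deg) = tray's +x; tip: lip-down angle (deg)"""
    c,s=np.cos(np.radians(yaw)),np.sin(np.radians(yaw))
    y=np.array([c,s,0]); z=np.array([0,0,-1.]); x=np.cross(y,z)
    B=np.c_[x,y,z]; ax=np.array([-s,c,0])
    return R.from_rotvec(ax*np.radians(tip))*R.from_matrix(B)
def plan(p,Rt,n=1,p0=None,R0=None):
    o=get_obs(); p0=np.array(o['ee_pos']) if p0 is None else p0; R0=R.from_rotvec(o['orientation']) if R0 is None else R0
    dv=(R0.inv()*Rt).as_rotvec()
    for i in range(n):
        a=R0*R.from_rotvec(dv*i/n)
        print(np.r_[a.inv().apply((np.array(p)-p0)/n)/200, dv/n/np.radians(30)].round(3))
E
python3 - <<'E'
from h import *
print(camera_model('wrist'))
plan([400,370,330],down(0),3)
E
```

```text
{'fx': 309.70691628693146, 'fy': 309.70691628693146, 'cx': 316.3548553956109, 'cy': 200.52590918129775, 'tool_from_camera': array([[-3.65967820e-04, -9.57346771e-01, -2.88941217e-01,
         7.91936901e+01],
       [ 9.99999761e-01, -5.19754886e-04,  4.55518012e-04,
        -5.59524237e-01],
       [-5.86267307e-04, -2.88940981e-01,  9.57346732e-01,
        -1.44288925e+02],
       [ 0.00000000e+00,  0.00000000e+00,  0.00000000e+00,
         1.00000000e+00]])}
[-0.454 -0.255 -0.151 -0.     0.     0.809]
[-0.519 -0.046 -0.151 -0.     0.     0.809]
[-0.492  0.171 -0.151 -0.     0.     0.809]
```

```bash
python3 - <<'E'
from h import *
plan([510,320,300],down(0),3)
E
python3 -m jog '-0.23 -0.1 -0.05 0 0 0.27 -1; -0.46 -0.2 -0.1 0 0 0.54 -1; -0.49 -0.2 -0.1 0 0 0.81 -1;-0.49 -0.2 -0.1 0 0 0.81 -1'
```

```text
[-0.654 -0.28  -0.101 -0.     0.     0.809]
[-0.711  0.013 -0.101 -0.     0.     0.809]
[-0.643  0.304 -0.101 -0.     0.     0.809]
t: 1.5
ee_pos: [268.4, 529.0, 260.2]
orientation: [1.12, 2.935, 0.002]
ft_force: [-0.8, -0.3, 0.3]
width: 88.0
grasp_force: 0.0
```

```bash
python3 -c "
from h import *
plan([510,320,300],down(0),2)"
python3 -m jog '-0.25 0 -0.03 0 0 0.27 -1; -0.5 0 -0.06 0 0 0.54 -1; -0.75 0 -0.1 0 0 0.81 -1;-0.75 0 -0.1 0 0 0.81 -1'
python3 -c "
from h import *
plan([510,320,300],down(0),1)"
```

```text
[-0.799  0.013 -0.1    0.001 -0.001  0.804]
[-0.724  0.338 -0.099  0.001 -0.001  0.804]
t: 1.9
ee_pos: [382.2, 428.3, 280.5]
orientation: [1.71, 2.634, 0.002]
ft_force: [-0.0, 0.2, 0.2]
width: 87.7
grasp_force: 0.0
[-0.754  0.364 -0.097  0.003 -0.     0.8  ]
```

```bash
python3 -m jog '-0.25 0.12 -0.03 0 0 0.27 -1; -0.5 0.24 -0.06 0 0 0.54 -1; -0.75 0.36 -0.1 0 0 0.8 -1;-0.75 0.36 -0.1 0 0 0.8 -1;-0.75 0.36 -0.1 0 0 0.8 -1'
python3 - <<'E'
from h import *
M=T('wrist'); im=get_image('wrist'); cv2.imwrite('pics/wp.png',im[:,:,::-1])
print(get_obs()['ee_pos'],np.save('pics/wp.npy',M))
for n in ['cradle','pile_centre','pile_handle','tray_grip','tray_lip']:
    print(n,[(w(M,d['xyz']).tolist(),round(d['confidence'],2)) for d in pinpoint(n,'wrist')[:5]])
E
```

```text
t: 2.4
ee_pos: [507.3, 322.6, 299.6]
orientation: [-2.215, -2.227, -0.001]
ft_force: [-0.4, 0.0, -0.1]
width: 87.4
grasp_force: 0.0
[505.980915   323.39189625 299.22501111] None
cradle [([580.1, 357.4, 3.6], 0.81)]
pile_centre []
pile_handle [([455.2, 355.1, -2.2], 0.71)]
tray_grip [([480.5, -7.8, 20.6], 0.9)]
tray_lip [([688.3, -17.2, 4.1], 0.82), ([458.8, 352.9, -0.6], 0.4)]
```

View pics/wp.png

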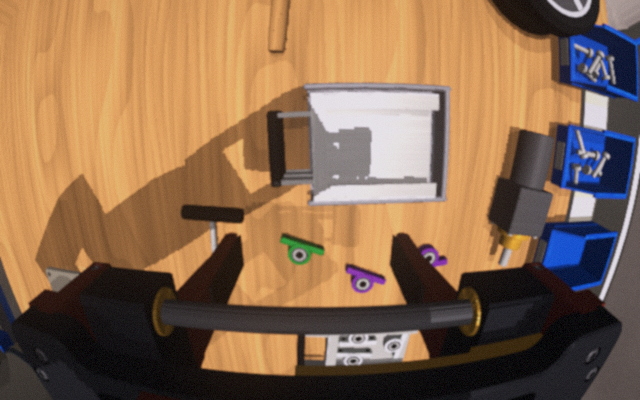

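The wrist view shows the cradle and pile at about (378,145), the pile's handle bar at (276,148), and the loose tray between the jaws at (360,348). I'll triangulate the two black bars using top, scene and wrist.

```bash
cat >> h.py <<'E'
def ray(cam,uv,M):
    m=camera_model(cam); x=(uv[0]-m['cx'])/m['fx']; y=(uv[1]-m['cy'])/m['fy']
    if cam=='wrist':
        r=np.hypot(x,y); d=np.array([x/r*np.sin(r),y/r*np.sin(r),np.cos(r)])
    else: d=np.array([x,y,1]); d/=np.linalg.norm(d)
    return M[:3,3],M[:3,:3]@d
def tri(rs):
    A=sum(np.eye(3)-np.outer(d,d) for o,d in rs); b=sum((np.eye(3)-np.outer(d,d))@o for o,d in rs)
    p=np.linalg.solve(A,b); return p,[np.linalg.norm(np.cross(d,p-o)).round(1) for o,d in rs]
def bar(f,box,th=60):
    x0,y0,x1,y1=box; g=cv2.imread(f)[y0:y1,x0:x1].max(2)
    n,l,s,c=cv2.connectedComponentsWithStats((g<th).astype(np.uint8))
    k=1+s[1:,4].argmax(); v,u=np.where(l==k)
    r=cv2.minAreaRect(np.c_[u,v].astype(np.float32)); b=cv2.boxPoints(r)
    e=sorted([(b[i]+b[(i+1)%4])/2 for i in range(4)],key=lambda q:-np.linalg.norm(q-np.array(r[0])))[:2]
    e=sorted(e,key=lambda q:q.sum() if r else 0)
    print(f,'rect',np.round(r[0],1)+[x0,y0],np.round(r[1],1),'ends',[(q+[x0,y0]).round(1).tolist() for q in e],s[k,4])
    return np.array(r[0])+[x0,y0],[q+[x0,y0] for q in e]
E
python3 - <<'E'
from h import *
Mw=np.load('pics/wp.npy'); 
c1,e1=bar('pics/wp.png',(262,100,285,195)); c2,e2=bar('pics/top0.png',(128,248,194,265)); c3,e3=bar('pics/scene0.png',(462,174,515,192))
d1,f1=bar('pics/top0.png',(288,234,342,247)); d3,f3=bar('pics/scene0.png',(300,172,352,194))
Mt,Ms=T('top'),T('scene')
print('pile bar',tri([ray('wrist',c1,Mw),ray('top',c2,Mt),ray('scene',c3,Ms)]), tri([ray('wrist',c1,Mw),ray('top',c2,Mt)]))
for a,b in zip(e1,e2): print(tri([ray('wrist',a,Mw),ray('top',b,Mt)]))
print('tray bar',tri([ray('top',d1,Mt),ray('scene',d3,Ms)]))
for a in f1:
    o,d=ray('top',a,Mt); print((o+d*(32-o[2])/d[2]).round(1))
E
```

```text
pics/wp.png rect [276.4 148.4] [73.5 14.7] ends [[274.1, 111.7], [278.7, 185.0]] 960
pics/top0.png rect [160.5 255. ] [ 5.7 49.2] ends [[135.9, 256.4], [185.0, 253.6]] 228
pics/scene0.png rect [487.1 182.7] [45.4 12.7] ends [[464.5, 180.7], [509.7, 184.8]] 377
pics/top0.png rect [314.  240.5] [ 3. 36.] ends [[296.0, 240.5], [332.0, 240.5]] 134
pics/scene0.png rect [326.4 179.4] [38.5  8.9] ends [[307.5, 176.1], [345.4, 182.8]] 304
pile bar (array([456.24234115, 351.13661642,  53.56265088]), [np.float64(1.8), np.float64(2.8), np.float64(1.7)]) (array([455.99612362, 351.7981066 ,  45.05460547]), [np.float64(0.6), np.float64(0.6)])
(array([455.63062302, 399.7756008 ,  63.88066289]), [np.float64(0.1), np.float64(0.1)])
(array([456.72887353, 299.26193671,  31.68116452]), [np.float64(1.1), np.float64(1.1)])
tray bar (array([480.09388447,  -8.48312533,  18.99999852]), [np.float64(0.2), np.float64(0.2)])
[481.4  34.8  32. ]
[478.9 -51.3  32. ]
```

```bash
python3 -m jog '-0.25 0.05 0.02 0 0 0 -1; -0.5 0.1 0.04 0 0 0.03 -1; -0.75 0.15 0.06 0 0 0.05 -1;-1 0.2 0.08 0 0 0.07 -1'
python3 -m jog '-0.25 0.02 0.01 0 0 0 -0.1; -0.5 0.04 0.02 0 0 0 -0.1; -0.75 0.05 0.03 0 0 0 -0.1;-0.9 0.06 0.04 0 0 0 -0.1;-0.9 0.06 0.04 0 0 0 -0.1;-0.9 0.06 0.04 0 0 0 -0.1'
python3 - <<'E'
from h import *
M=T('wrist'); im=get_image('wrist'); cv2.imwrite('pics/wt.png',im[:,:,::-1])
o=get_obs();print(o['ee_pos'],o['width'],o['qpos'].round(2),np.save('pics/wt.npy',M))
for n in ['tray','tray_grip','tray_lip','bin']:
    print(n,[(w(M,d['xyz']).tolist(),round(d['confidence'],2)) for d in pinpoint(n,'wrist')[:5]])
E
```

```text
t: 3.1
ee_pos: [545.5, 126.9, 284.0]
orientation: [2.256, 2.187, 0.0]
ft_force: [0.8, 0.1, -0.6]
width: 87.8
grasp_force: 0.0
t: 3.7
ee_pos: [551.7, -52.3, 276.0]
orientation: [-2.258, -2.183, -0.0]
ft_force: [-0.1, 0.3, 1.0]
width: 48.7
grasp_force: 0.0
[551.72899512 -51.68960443 276.00394597] 48.196857869667895 [-0.12  0.28  1.75  0.    1.11 -0.08] None
tray [([607.6, -10.6, -4.2], 0.67)]
tray_grip [([479.9, -8.8, 17.7], 0.85)]
tray_lip [([685.9, -17.4, 3.3], 0.66)]
bin [([589.6, -357.1, -0.8], 0.61)]
```

View pics/wt.png

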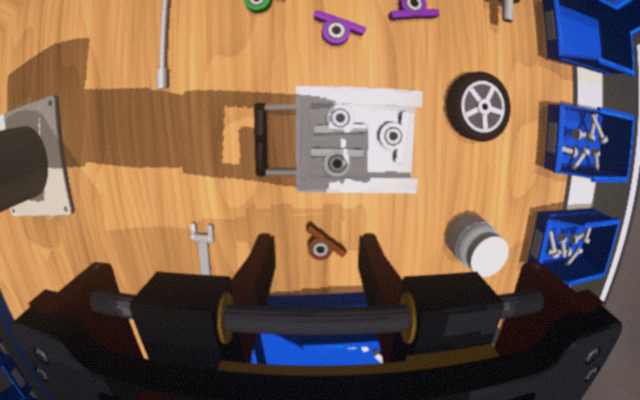

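The wrist view shows the tray at about (355,140) with its bar at (261,139) from row 103 to 175, and three blocks in it. Next, yaw from the bar ends and the wall corners.

Run:
```python
from h import *
M=np.load('pics/wt.npy')
def atz(cam,uv,M,z):
    o,d=ray(cam,uv,M); return (o+d*(z-o[2])/d[2]).round(1)
c,e=bar('pics/wt.png',(253,98,272,180),70)
Mt,Ms=T('top'),T('scene'); d1=np.array([314,240.5])
print('bar tri',tri([ray('wrist',c,M),ray('top',d1,Mt),ray('scene',(326.4,179.4),Ms)]))
for q in e: print('end',atz('wrist',q,M,31))
for q in [(297,87),(297,192),(422,91),(416,192)]: print(q,atz('wrist',q,M,34))
Mp=np.load('pics/wp.npy')
for z in (60,100):
  print('pile',z)
  for q in [(274.1,111.7),(278.7,185)]: print(atz('wrist',q,Mp,z))
  for q in [(135.9,256.4),(185,253.6)]: print(atz('top',q,Mt,z))
# cradle far/near side edges z=45
for q in [(308,86),(449,87),(444,200)]: print('cradle',atz('wrist',q,Mp,45))
o=get_obs()
p=np.array([480.5,-8.8,0]); plan([480.5,-8.8,150],down(-2),1)
```

```text
pics/wt.png rect [260.8 139. ] [72.1 11.5] ends [[260.1, 103.0], [261.4, 175.0]] 765
bar tri (array([480.34460796,  -8.27192436,  19.17992341]), [np.float64(0.5), np.float64(0.3), np.float64(0.4)])
end [484.5  39.1  31. ]
end [480.4 -53.7  31. ]
(297, 87) [531.8  56.2  34. ]
(297, 192) [525.8 -77.3  34. ]
(422, 91) [689.7  51.   34. ]
(416, 192) [684.1 -82.4  34. ]
pile 60
[455.1 399.7  60. ]
[459.2 306.5  60. ]
[455.7 401.6  60. ]
[458.8 289.4  60. ]
pile 100
[460.5 399.9 100. ]
[464.2 316.4 100. ]
[457.1 382.5 100. ]
[460.1 275.5 100. ]
cradle [496.3 432.4  45. ]
cradle [684.9 441.5  45. ]
cradle [689.7 283.1  45. ]
[ 0.202 -0.364  0.631  0.    -0.     0.006]
```

```bash
python3 -m jog '0.07 -0.12 0.2 0 0 0.01 0.045; 0.14 -0.24 0.4 0 0 0.02 0.045; 0.21 -0.36 0.63 0 0 0.02 0.045;0.21 -0.36 0.63 0 0 0.02 0.045;0.21 -0.36 0.63 0 0 0.02 0.045;0.21 -0.36 0.63 0 0 0.02 0.045'
python3 - <<'E'
from h import *
plan([480.4,-8.4,23],down(-2.2))
M=T('wrist'); im=get_image('wrist'); cv2.imwrite('pics/wg.png',im[:,:,::-1])
o=get_obs();print(o['ee_pos'],o['width'],R.from_rotvec(o['orientation']).as_matrix().round(3))
for n in ['tray_grip','tray_lip']:
    print(n,[(w(M,d['xyz']).tolist(),round(d['confidence'],2)) for d in pinpoint(n,'wrist')[:5]])
E
```

```text
t: 4.55
ee_pos: [484.1, -8.5, 151.9]
orientation: [2.267, 2.17, 0.004]
ft_force: [-0.3, -0.2, -0.4]
width: 41.9
grasp_force: 0.0
[-0.    -0.021  0.644  0.008  0.    -0.01 ]
[484.18507974  -8.7137248  152.06224792] 42.09064380479067 [[ 0.044  0.999  0.005]
 [ 0.999 -0.044 -0.   ]
 [-0.     0.005 -1.   ]]
tray_grip [([483.4, -7.7, 19.2], 0.94)]
tray_lip [([688.7, -17.1, 3.3], 0.66)]
```

View pics/wg.png

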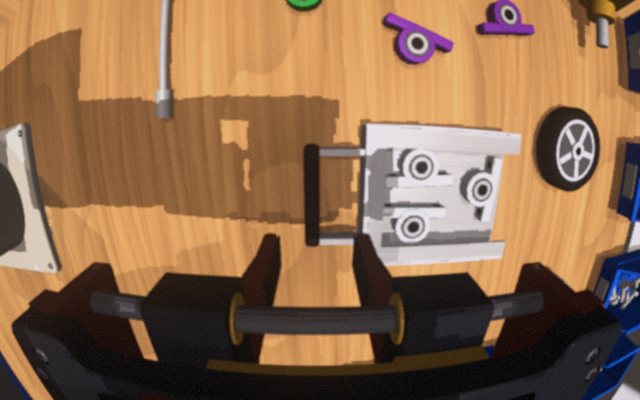

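The bar is at (313,195), with the fingers symmetric about column 316, so the grasp is centred to within about 3 mm. I'll descend and close.

```bash
python3 -m jog '0 -0.015 0.2 0.01 0 0 0.045;0 -0.015 0.4 0.01 0 0 0.045;0 -0.015 0.55 0.01 0 0 0.045;0 -0.015 0.645 0.01 0 0 0.045;0 -0.015 0.645 0.01 0 0 0.045;0 -0.015 0.645 0.01 0 0 0.045'
python3 -m jog '0 0 0 0 0 0 1;0 0 0 0 0 0 1;0 0 0 0 0 0 1;0 0 0 0 0 0 1;0 0 0 0 0 0 1;0 0 0 0 0 0 1'
python3 -c "
from h import *
o=get_obs();print(o)"
```

```text
t: 5.3
ee_pos: [479.3, -8.6, 21.7]
orientation: [-2.268, -2.169, 0.005]
ft_force: [0.2, 0.5, 0.1]
width: 41.9
grasp_force: 0.0
t: 5.9
ee_pos: [479.2, -8.3, 21.8]
orientation: [-2.268, -2.171, 0.004]
ft_force: [-0.9, 0.1, 6.6]
width: 13.9
grasp_force: 30.0
{'t': 5.9, 'qpos': array([-4.21631855e-02,  5.98320894e-01,  2.04666843e+00, -1.70131478e-04,
        4.99905595e-01,  1.81050562e-03]), 'qvel': array([ 0.00051784, -0.00036474,  0.0016235 , -0.00021247, -0.00120606,
       -0.00019701]), 'joint_torque': array([ -0.09614417, -44.77530599, -10.13676077,   0.13688707,
         0.14688868,   0.11024637]), 'ee_pos': array([479.16601268,  -8.32844733,  21.78608536]), 'orientation': array([-2.26789931, -2.17062623,  0.00368253]), 'ft_force': array([-0.85461595,  0.13444217,  6.6373782 ]), 'moment': array([-0.10808709, -0.04845887,  0.14817969]), 'grasp_force': 30.000503361225128, 'width': 13.902808848642191}
```

```bash
python3 -m jog '0 0 -0.03 0 0 0 1;0 0 -0.07 0 0 0 1;0 0 -0.12 0 0 0 1;0 0 -0.17 0 0 0 1;0 0 -0.2 0 0 0 1;0 0 -0.2 0 0 0 1'
python3 - <<'E'
from h import *
im=get_image('scene'); M=T('scene'); cv2.imwrite('pics/s1.png',im[60:300,150:470,::-1].repeat(2,0).repeat(2,1))
o=get_obs();print(o['ee_pos'],o['ft_force'],o['moment'],o['width'])
for n in ['tray_grip','tray_lip']:
    print(n,[(w(M,d['xyz']).tolist(),round(d['confidence'],2)) for d in pinpoint(n,'scene')[:5]])
Mt=T('top')
def atz(cam,uv,M,z):
    o,d=ray(cam,uv,M); return (o+d*(z-o[2])/d[2]).round(1)
for q in [(420,116),(515,115)]: print(atz('top',q,Mt,125))
for q in [(425,256),(508,252)]: print(atz('top',q,Mt,60))
E
```

```text
t: 6.5
ee_pos: [479.2, -8.3, 62.1]
orientation: [-2.268, -2.17, 0.004]
ft_force: [-0.2, -0.1, -4.1]
width: 13.7
grasp_force: 30.0
[478.82757644  -8.32402691  61.64221069] [ 0.0890943  -0.1700979  -4.28288635] [-0.05520058  0.50949481  0.00435614] 13.88941667134076
tray_grip [([482.1, -9.0, 64.9], 0.85)]
tray_lip [([684.5, -17.5, 45.2], 0.66)]
[ 748.6 -250.4  125. ]
[ 745.5 -462.3  125. ]
[ 437.4 -263.5   60. ]
[ 441.1 -456.8   60. ]
```

View pics/s1.png

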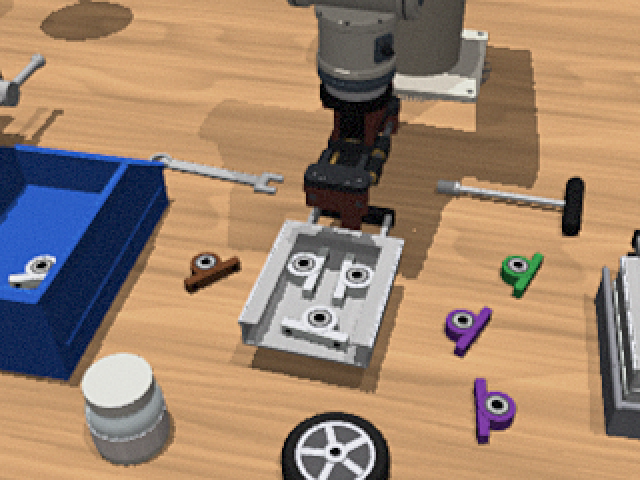

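The tray hangs level with all three blocks in it (crop (320,290)). Next I'll raise it and carry it to the front of the bin.

```bash
python3 -m jog '0 0 -0.05 0 0 0 1;0 0 -0.15 0 0 0 1;0 0 -0.27 0 0 0 1;0 0 -0.39 0 0 0 1;0 0 -0.51 0 0 0 1;0 0 -0.61 0 0 0 1;0 0 -0.67 0 0 0 1;0 0 -0.7 0 0 0 1'
python3 -m jog '-0.04 -0.02 0 0 0 0 1;-0.13 -0.06 0 0 0 -0.01 1;-0.25 -0.11 0 0 0 -0.02 1;-0.38 -0.16 0 0 0 -0.03 1;-0.51 -0.21 0 0 0 -0.04 1;-0.63 -0.27 0 0 0 -0.05 1;-0.73 -0.31 0 0 0 -0.06 1;-0.78 -0.33 0 0 0 -0.08 1'
python3 -m jog '-0.04 -0.02 0 0 0 0 1;-0.14 -0.06 0 0 0 0 1;-0.28 -0.11 0 0 0 0 1;-0.42 -0.16 0 0 0 0 1;-0.56 -0.21 0 0 0 0 1;-0.7 -0.27 0 0 0 0 1;-0.82 -0.31 0 0 0 0 1;-0.88 -0.33 0 0 0 0 1'
python3 -c "
from h import *
o=get_obs();print(o['ee_pos'],R.from_rotvec(o['orientation']).as_matrix().round(3),o['ft_force'],o['qpos'].round(2))
plan([338,-357,185],down(0))
import numpy as np
for th in (12,24,36,44):
  t=np.radians(th); lip=np.array([543,-357,75]); 
  g=lip+207*np.array([-np.cos(t),0,np.sin(t)])+18*np.array([np.sin(t),0,np.cos(t)]); print(th,g.round())
"
```

```text
t: 7.45
ee_pos: [479.5, -8.4, 202.1]
orientation: [-2.268, -2.17, 0.004]
ft_force: [0.6, -0.7, -4.4]
width: 13.7
grasp_force: 30.0
t: 8.25
ee_pos: [404.4, -162.6, 200.2]
orientation: [-2.221, -2.213, 0.008]
ft_force: [0.4, -0.6, -4.0]
width: 14.2
grasp_force: 30.0
t: 9.05
ee_pos: [339.0, -338.6, 201.1]
orientation: [-2.222, -2.214, 0.006]
ft_force: [-0.5, 0.3, -4.5]
width: 13.5
grasp_force: 30.0
[ 339.04811643 -338.57936656  201.06042197] [[ 0.004  1.    -0.006]
 [ 1.    -0.004  0.   ]
 [ 0.    -0.006 -1.   ]] [-0.46556408  0.33305181 -4.49329917] [-0.81  0.27  1.97 -0.01  0.91 -0.8 ]
[-0.092 -0.004  0.08  -0.011 -0.001 -0.007]
12 [ 344. -357.  136.]
24 [ 361. -357.  176.]
36 [ 386. -357.  211.]
44 [ 407. -357.  232.]
```

```bash
python3 -m jog '-0.03 0 0.03 0.05 0 0 1;-0.06 0.01 0.06 0.12 0 0 1;-0.09 0.015 0.1 0.22 0 0 1;-0.09 0.015 0.13 0.33 0 -0.007 1;-0.09 0.015 0.13 0.33 0 -0.007 1'
python3 -c "
from h import *
o=get_obs();print(o['ee_pos'],o['qpos'].round(2))
plan([361,-357,180],down(0,24))
plan([407,-357,232],down(0,44),1,[361,-357,180],down(0,24))
"
```

```text
t: 9.55
ee_pos: [343.7, -354.0, 174.1]
orientation: [-2.122, -2.13, 0.191]
ft_force: [0.8, 0.6, -3.3]
width: 13.9
grasp_force: 30.0
[ 343.7205035  -354.02645659  174.0539165 ] [-0.75  0.39  1.89 -0.14  1.01 -0.67]
[-0.015  0.08  -0.045  0.454 -0.002  0.007]
[ 0.     0.104 -0.331  0.667  0.     0.   ]
```

```bash
python3 -m jog '0 0.02 -0.01 0.11 0 0 1;-0.015 0.04 -0.02 0.23 0 0 1;-0.015 0.06 -0.03 0.34 0 0.007 1;-0.015 0.08 -0.045 0.454 0 0.007 1;-0.015 0.08 -0.045 0.454 0 0.007 1'
python3 -m jog '0 0.02 -0.08 0.16 0 0 1;0 0.05 -0.16 0.33 0 0 1;0 0.08 -0.25 0.5 0 0 1;0 0.1 -0.33 0.67 0 0 1;0 0.1 -0.33 0.67 0 0 1;0 0.1 -0.33 0.67 0 0 1;0 0.1 -0.33 0.67 0 0 1'
python3 - <<'E'
from h import *
im=get_image('scene'); cv2.imwrite('pics/s2.png',im[40:280,40:360,::-1].repeat(2,0).repeat(2,1))
o=get_obs();print(o['ee_pos'],o['qpos'].round(2),o['ft_force'],o['moment'])
E
```

```text
t: 10.05
ee_pos: [361.8, -357.5, 181.1]
orientation: [-1.993, -1.993, 0.42]
ft_force: [-0.2, -0.8, -3.8]
width: 14.0
grasp_force: 30.0
t: 10.75
ee_pos: [404.1, -358.0, 233.8]
orientation: [-1.775, -1.771, 0.712]
ft_force: [-0.7, 0.2, -1.4]
width: 13.7
grasp_force: 30.0
[ 404.01538324 -358.07459742  233.98040773] [-0.55  0.63  1.49 -0.37  1.69 -0.46] [ 0.15945437 -0.05092845 -1.37755954] [-0.05859895 -0.32816538  0.00429738]
```

View pics/s2.png

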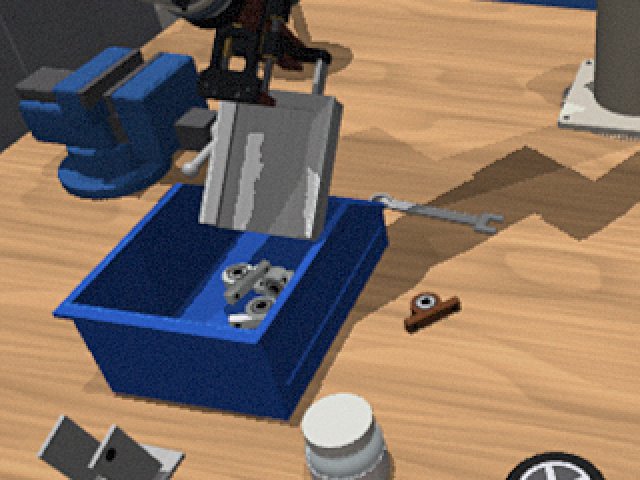

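All three blocks have slid into the bin (crop (255,290)) and the tray is empty. Next I'll raise and level it.

```bash
python3 -c "
from h import *
plan([404,-358,310],down(0,15))
plan([404,-250,310],down(0,0),1,[404,-358,310],down(0,15))
"
```

```text
[ 0.    -0.263 -0.274 -0.961 -0.003 -0.005]
[ 0.54  0.    0.   -0.5   0.    0.  ]
```

```bash
python3 -m jog '0 -0.05 -0.05 -0.1 0 0 1;0 -0.11 -0.11 -0.3 0 0 1;0 -0.17 -0.17 -0.5 0 0 1;0 -0.22 -0.22 -0.7 0 0 1;0 -0.26 -0.27 -0.96 0 0 1;0 -0.26 -0.27 -0.96 0 0 1'
python3 -m jog '0.05 0 0 -0.1 0 0 1;0.2 0 0 -0.2 0 0 1;0.35 0 0 -0.3 0 0 1;0.5 0 0 -0.4 0 0 1;0.7 0 0 -0.5 0 0 1;0.9 0 0 -0.5 0 0 1'
python3 -c "
from h import *
o=get_obs();print(o['ee_pos'],o['ft_force'],o['moment'])
plan([454.4,353.9,260],down(2.2),3)
"
```

```text
t: 11.4
ee_pos: [403.5, -358.9, 312.4]
orientation: [-2.092, -2.08, 0.274]
ft_force: [-0.9, -0.0, -1.2]
width: 14.1
grasp_force: 30.0
t: 12.0
ee_pos: [403.4, -176.7, 307.7]
orientation: [-2.223, -2.214, 0.005]
ft_force: [0.6, -0.6, -1.1]
width: 13.9
grasp_force: 30.0
[ 403.42579613 -176.7202893   307.71891241] [ 0.56362972 -0.64706659 -1.14727987] [-0.11287982  0.20560593 -0.03830796]
[ 0.885  0.082  0.079 -0.003 -0.    -0.027]
[ 0.883  0.094  0.079 -0.003 -0.    -0.027]
[ 0.882  0.107  0.079 -0.003 -0.    -0.027]
```

```bash
python3 -m jog '0.1 0 0.02 0 0 0 1;0.3 0.03 0.03 0 0 0 1;0.5 0.05 0.05 0 0 -0.01 1;0.7 0.07 0.07 0 0 -0.02 1;0.95 0.09 0.08 0 0 -0.03 1'
python3 -m jog '0.25 0.02 0.02 0 0 0 1;0.45 0.05 0.03 0 0 0 1;0.65 0.07 0.05 0 0 -0.01 1;0.8 0.09 0.07 0 0 -0.02 1;0.95 0.1 0.08 0 0 -0.03 1'
python3 -m jog '0.2 0.02 0.02 0 0 0 1;0.4 0.05 0.03 0 0 0 1;0.6 0.07 0.05 0 0 -0.01 1;0.7 0.1 0.07 0 0 -0.02 1;0.75 0.1 0.08 0 0 -0.03 1;0.75 0.1 0.08 0 0 -0.03 1;0.75 0.1 0.08 0 0 -0.03 1'
python3 - <<'E'
from h import *
o=get_obs();print(o['ee_pos'],R.from_rotvec(o['orientation']).as_matrix().round(4),o['ft_force'],o['moment'])
plan([454.4,353.9,170],down(2.2))
for c in ('top','scene','wrist'):
    M=T(c); im=get_image(c); cv2.imwrite(f'pics/h_{c}.png',im[:,:,::-1])
    for n in ['tray_grip','tray_lip','pile_centre','pile_handle','cradle']:
        print(c,n,[(w(M,d['xyz']).tolist(),round(d['confidence'],2)) for d in pinpoint(n,c)[:3]])
E
```

```text
t: 12.5
ee_pos: [422.8, 12.5, 291.6]
orientation: [-2.206, -2.233, 0.009]
ft_force: [0.8, -0.7, -1.4]
width: 14.0
grasp_force: 30.0
t: 13.0
ee_pos: [440.2, 202.9, 275.0]
orientation: [-2.186, -2.253, 0.01]
ft_force: [-0.3, -0.0, -2.0]
width: 13.9
grasp_force: 30.0
t: 13.7
ee_pos: [456.2, 351.2, 259.8]
orientation: [-2.171, -2.27, 0.007]
ft_force: [-0.5, -0.8, -1.6]
width: 14.0
grasp_force: 30.0
[456.24035639 351.2220684  259.83063639] [[-0.0446  0.999  -0.0037]
 [ 0.999   0.0446 -0.0025]
 [-0.0023 -0.0038 -1.    ]] [-0.49457523 -0.80507038 -1.64055482] [-0.05448576  0.24938125  0.00369813]
[ 0.015 -0.007  0.449 -0.007  0.004  0.012]
top tray_grip [([452.0, 353.8, 263.7], 0.78)]
top tray_lip [([663.9, 363.4, 244.8], 0.57), ([787.9, -169.9, -0.5], 0.21)]
top pile_centre []
top pile_handle [([456.3, 356.4, 3.5], 0.77)]
top cradle [([583.4, 358.9, 3.1], 0.64)]
scene tray_grip [([461.8, 352.5, 264.2], 0.84), ([555.3, -342.5, 24.3], 0.52)]
scene tray_lip [([664.0, 359.9, 243.7], 0.94)]
scene pile_centre [([581.4, 358.1, -2.9], 0.61)]
scene pile_handle [([453.4, 349.8, 3.7], 0.75)]
scene cradle [([581.8, 359.5, 0.3], 0.68)]
wrist tray_grip [([457.0, 353.8, 260.7], 0.76)]
wrist tray_lip [([663.3, 362.3, 238.9], 0.59)]
wrist pile_centre []
wrist pile_handle []
wrist cradle [([582.2, 357.9, 2.1], 0.6)]
```

View pics/h_wrist.png

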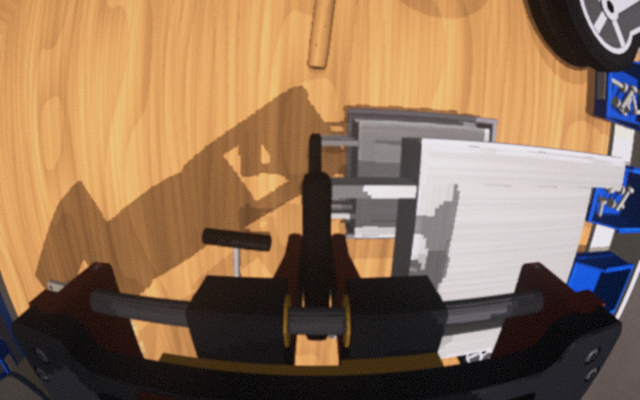

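The wrist view shows the held tray at about (510,230) above the cradle (420,170), with its bar at (316,220). The networks put its lip 81.7 mm ahead of the cradle's centre where it should be 79.9, so I'll shift back 2 mm and lower it to just above the greatest possible pile height.

```bash
python3 -m jog '0.005 -0.01 0.08 0 0 0 1;0.005 -0.01 0.2 0 0 0 1;0.005 -0.01 0.32 0 0 0 1;0.005 -0.01 0.44 0 0 0 1;0.005 -0.01 0.53 0 0 0.005 1;0.005 -0.01 0.575 -0.01 0 0.005 1;0.005 -0.01 0.575 -0.01 0 0.005 1;0.005 -0.01 0.575 -0.01 0 0.005 1'
python3 - <<'E'
from h import *
o=get_obs();print(o['ee_pos'],R.from_rotvec(o['orientation']).as_matrix().round(4),o['ft_force'],o['moment'])
for c in ('top','scene','wrist'):
    M=T(c); im=get_image(c); cv2.imwrite(f'pics/g_{c}.png',im[:,:,::-1]); np.save(f'pics/g_{c}.npy',M)
    for n in ['tray_grip','tray_lip','pile_handle','cradle']:
        print(c,n,[(w(M,d['xyz']).tolist(),round(d['confidence'],2)) for d in pinpoint(n,c)[:3]])
a=cv2.imread('pics/g_scene.png')[130:300,400:600]; b=cv2.imread('pics/g_wrist.png')[80:280,270:530]
a=cv2.resize(a,(400*600//400*340//340,0) if 0 else (640,544),interpolation=cv2.INTER_CUBIC); cv2.imwrite('pics/g2.png',a)
E
```

```text
t: 15.4
ee_pos: [454.9, 353.5, 146.1]
orientation: [2.172, 2.266, 0.004]
ft_force: [-0.0, 0.6, -1.4]
width: 13.4
grasp_force: 30.0
[454.93409565 353.54032513 146.09270667] [[-4.250e-02  9.991e-01  3.800e-03]
 [ 9.991e-01  4.250e-02  2.000e-04]
 [ 0.000e+00  3.800e-03 -1.000e+00]] [-0.02582599  0.63693282 -1.38696525] [-0.06627895  0.21174038  0.02070805]
top tray_grip [([452.3, 355.4, 148.5], 0.9)]
top tray_lip [([660.8, 363.6, 131.1], 0.81)]
top pile_handle [([455.5, 355.5, 4.1], 0.64)]
top cradle [([583.0, 360.1, 0.3], 0.93)]
scene tray_grip [([456.4, 352.6, 148.1], 0.82)]
scene tray_lip [([660.6, 364.3, 129.4], 0.87)]
scene pile_handle [([450.1, 352.3, 0.9], 0.92), ([660.9, 363.6, 131.1], 0.5)]
scene cradle [([579.9, 360.0, -0.4], 0.82)]
wrist tray_grip [([454.4, 353.1, 143.4], 0.9)]
wrist tray_lip []
wrist pile_handle []
wrist cradle []
```

View pics/g2.png

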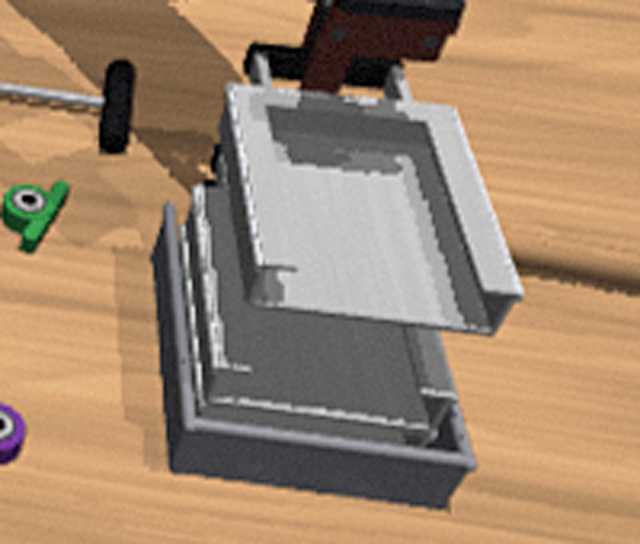

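The tray hangs level and square above the pile (crop (370,210)), and the top tray's front edge is visible from (212,402) to (430,425). I'll estimate the pile height from that edge before lowering gently.

Run:
```python
from h import *
M=T('scene')
for nm,q in [('L',(212,402)),('R',(430,425)),('L rim end',(212,370)),('R rim end',(440,390))]:
    o,d=ray('scene',(400+q[0]*200/640,130+q[1]*170/544),M)
    t=(661.3-o[0])/d[0]; print(nm,(o+d*t).round(1))
```

```text
L [661.3 301.7  35.4]
R [661.3 421.8  46.2]
L rim end [661.3 294.8  63.4]
R rim end [661.3 416.6  76.8]
```

```bash
python3 -m jog '0 0 0.02 0 0 0 1;0 0 0.05 0 0 0 1;0 0 0.07 0 0 0 1;0 0 0.08 0 0 0 1;0 0 0.09 0 0 0 1;0 0 0.09 0 0 0 1'
```

```text
t: 16.75
ee_pos: [454.5, 353.1, 127.1]
orientation: [2.172, 2.266, 0.002]
ft_force: [-0.6, 0.4, -0.7]
width: 13.8
grasp_force: 30.0
```

```bash
python3 -m jog '0 0 0.02 0 0 0 1;0 0 0.04 0 0 0 1;0 0 0.06 0 0 0 1;0 0 0.08 0 0 0 1;0 0 0.1 0 0 0 1;0 0 0.12 0 0 0 1;0 0 0.13 0 0 0 1;0 0 0.13 0 0 0 1'
```

```text
t: 17.55
ee_pos: [454.6, 353.1, 101.1]
orientation: [2.172, 2.266, 0.002]
ft_force: [-0.3, -0.4, -1.7]
width: 13.9
grasp_force: 30.0
```

```bash
python3 -m jog '0 0 0.005 0 0 0 1;0 0 0.01 0 0 0 1;0 0 0.015 0 0 0 1;0 0 0.02 0 0 0 1;0 0 0.02 0 0 0 1'
```

```text
t: 18.05
ee_pos: [454.7, 353.2, 97.4]
orientation: [2.172, 2.266, 0.003]
ft_force: [0.5, -0.6, -0.8]
width: 13.7
grasp_force: 30.0
```

```bash
python3 -m jog '0 0 0.005 0 0 0 1;0 0 0.01 0 0 0 1;0 0 0.015 0 0 0 1;0 0 0.015 0 0 0 1'; python3 -c "
from h import *
print(get_obs()['moment'])"
```

```text
t: 18.45
ee_pos: [454.8, 353.2, 94.4]
orientation: [2.172, 2.266, 0.003]
ft_force: [-0.7, -0.4, -1.7]
width: 13.7
grasp_force: 30.0
[-0.05507586  0.1902834   0.03481078]
```

```bash
python3 -m jog '0 0 0.005 0 0 0 1;0 0 0.01 0 0 0 1;0 0 0.01 0 0 0 1'; python3 -c "
from h import *
print(get_obs()['moment'])"
```

```text
t: 18.75
ee_pos: [454.7, 353.3, 93.6]
orientation: [2.172, 2.266, 0.004]
ft_force: [-4.7, -2.3, 9.9]
width: 13.8
grasp_force: 30.0
[-0.41474465  0.49071178  0.04674617]
```

Contact with about 10 N at TCP z 93.6, which puts the underside at about 72 mm and matches the picture's rim estimate of 63 to 77. I'll ease off half a millimetre, then open.

```bash
python3 -m jog '0 0 -0.002 0 0 0 1;0 0 -0.002 0 0 0 1;0 0 -0.002 0 0 0 1'
python3 - <<'E'
from h import *
print(get_obs()['ft_force'],get_obs()['moment'])
for c in ('top','scene'):
    M=T(c); get_image(c)
    for n in ['tray_grip','tray_lip','cradle']:
        print(c,n,[(w(M,d['xyz']).tolist(),round(d['confidence'],2)) for d in pinpoint(n,c)[:2]])
E
```

```text
t: 19.05
ee_pos: [454.8, 353.3, 93.6]
orientation: [2.172, 2.266, 0.004]
ft_force: [-3.6, -1.1, 7.9]
width: 13.9
grasp_force: 30.0
[-3.64236881 -1.14455057  7.93289047] [-0.25661522  0.44513061  0.00815742]
top tray_grip [([451.0, 353.9, 95.0], 0.71), ([454.8, 356.1, 3.0], 0.68)]
top tray_lip [([457.5, 355.0, 3.1], 0.59), ([661.6, 365.5, 81.3], 0.58)]
top cradle [([581.3, -302.3, 12.4], 0.68)]
scene tray_grip [([458.0, 353.3, 96.5], 0.68)]
scene tray_lip [([661.5, 361.5, 80.0], 0.73)]
scene cradle [([579.9, 358.3, -2.3], 0.79)]
```

```bash
python3 -m jog '0 0 -0.002 0 0 0 0.5;0 0 -0.002 0 0 0 0.2;0 0 -0.002 0 0 0 0.045;0 0 -0.002 0 0 0 0.045;0 0 -0.002 0 0 0 0.045;0 0 -0.002 0 0 0 0.045'
python3 -m jog '0 0 -0.03 0 0 0 0.045;0 0 -0.08 0 0 0 0.045;0 0 -0.14 0 0 0 0.045;0 0 -0.22 0 0 0 0.045;0 0 -0.35 0 0 0 0.045;0 0 -0.5 0 0 0 0.045;0 0 -0.65 0 0 0 0.045;0 0 -0.8 0 0 0 0.045'
python3 -m jog '-0.1 -0.1 0 0 0 0 0.045;-0.3 -0.2 0 0 0 0 0.045;-0.5 -0.3 0 0 0 0 0.045;-0.7 -0.4 0 0 0 0 0.045;-0.9 -0.4 0 0 0 0 0.045;-1 -0.4 0 0 0 0 0.045;-1 -0.4 0 0 0 0 0.045;-1 -0.4 0 0 0 0 0.045'
python3 - <<'E'
from h import *
ims=[]
for c in ('scene','top'):
    M=T(c); im=get_image(c)[:,:,::-1]; ims.append(im)
    for n in ['tray_grip','tray_lip','cradle']:
        print(c,n,[(w(M,d['xyz']).tolist(),round(d['confidence'],2)) for d in pinpoint(n,c)[:2]])
a=cv2.resize(ims[0][150:300,420:570],(560,560)); b=cv2.resize(ims[1][130:270,110:210],(240,336))
k=np.zeros((560,800,3),np.uint8); k[:,:560]=a; k[:336,560:]=b; b2=cv2.resize(ims[0][120:260,60:260],(240,168)); k[380:548,560:]=b2
cv2.imwrite('pics/f.png',k)
E
```

```text
t: 20.05
ee_pos: [454.8, 353.2, 93.2]
orientation: [2.172, 2.266, 0.003]
ft_force: [-0.5, 0.2, 0.6]
width: 41.8
grasp_force: 0.0
t: 20.85
ee_pos: [454.2, 353.2, 255.8]
orientation: [2.172, 2.266, 0.005]
ft_force: [0.0, 0.3, -0.8]
width: 41.6
grasp_force: 0.0
t: 21.65
ee_pos: [383.2, 150.2, 254.1]
orientation: [2.173, 2.264, 0.006]
ft_force: [-0.3, -0.5, -0.2]
width: 42.2
grasp_force: 0.0
scene tray_grip [([460.1, 351.8, 96.5], 0.74), ([785.5, -162.7, -1.5], 0.36)]
scene tray_lip [([662.2, 360.2, 80.4], 0.94), ([555.6, -400.4, 5.8], 0.68)]
scene cradle [([578.1, 359.5, 1.0], 0.8)]
top tray_grip [([449.6, 353.5, 95.9], 0.72)]
top tray_lip [([660.3, 366.3, 79.4], 0.92)]
top cradle []
```

View pics/f.png

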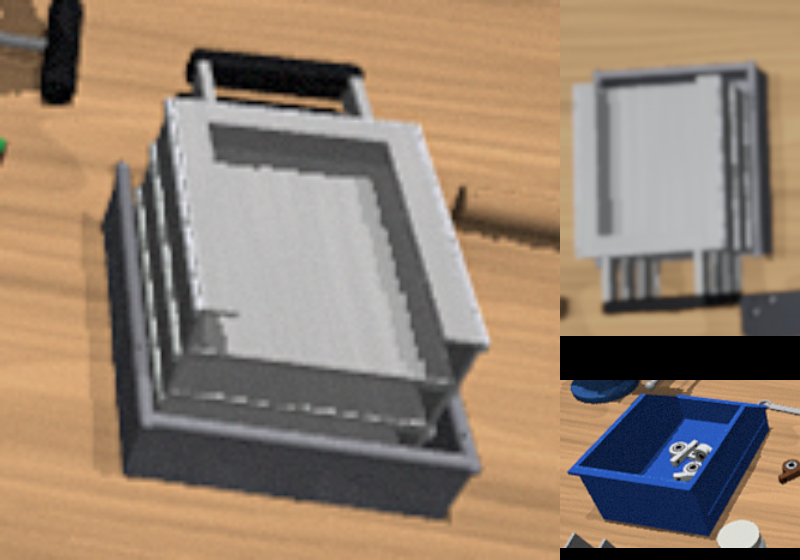

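The tray rests level on the pile, handle over handle (crop (270,230)), and the blocks are in the bin. A quick numeric check of its offset against the tray below, from the front floor edges:

Run:
```python
from h import *
M=T('scene')
for z,q in [(74,(190,352)),(74,(448,383)),(40,(163,398)),(40,(420,437))]:
    o,d=ray('scene',(420+q[0]*150/560,150+q[1]*150/560),M); print(z,(o+d*(z-o[2])/d[2]).round(1))
o=get_obs();print(o['t'],o['ft_force'])
```

```text
74 [665.9 300.3  74. ]
74 [659.5 422.1  74. ]
40 [668.9 295.4  40. ]
40 [667.  419.8  40. ]
22.05 [-0.26662506 -0.72193773  0.15978042]
```

Kinematics, networks and edges all agree to a few mm, and the hand is clear, so I'm handing in.

```bash
python3 -c "
from workcell import *
print(close_job())"
```

```text
the job is handed in; nothing more can be done
None
```

I tipped all three blocks into the bin, set the empty tray on the pile handle over handle and within about 7 mm of the tray below, drew the hand clear, and handed the job in at about 22 s; no verdict came back.

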